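Re-index the meter stop on its rail and hold the pin home

TASK

A yellow sliding stop is locked on the aluminium rail by a spring plunger with a red knob. Pull the knob up, slide the stop exactly one hole along the rail towards the side where the blue water meter lies behind the rail (a grey cup stands on the other side), and push the pin fully home in that hole. The worn spring lets the pin creep part-way out when let go, so finish while still holding the knob in the gripper, pressed fully down, and do not disturb the things lying around.

Things in the scene. Friction and masses are not known exactly. Their poses are not given: they have to be found in the camera images.
- rail: fixed rail: dark foot plate 70 x 290 x 8 mm, square aluminium tube 30 x 30 x 260 mm on it, tube top 38 mm above the desk, blue end caps. Origin on the desk under its centre; y runs along the tube, x across it, away from the robot, z up. Five 14 mm holes in the tube's top at y = -80, -40, 0, 40, 80 mm; the pin starts in the middle one, under the sleeve. Yaw within 0.25 rad; immovable
- slide (a joint): position (m) of the yellow sliding stop along the rail's y axis: 0 = plunger over the middle hole (the start, within 1 mm), +0.040 and -0.040 = over the next holes; range -0.088 to 0.088. It slides with about 1.5 N of friction once the pin is out. The 10 mm pin has a 2 mm chamfered tip: it enters if within about 3 mm of a hole's centre
- plunger (a joint): height (m) of the plunger: 0 = pin fully home, tip 10 mm deep, hard stop; about 0.005 = where the worn spring leaves it in a hole (still locked, the start); 0.010 = tip level with the tube's top, riding on it between holes; 0.018 = end of travel. Spring 600 N/m: 3 to 4 N down to reach 0 from rest, 5 to 7 N up to hold 0.015.
- knob_grip (a point): centre of the red round knob on the plunger: 30 mm diameter, 24 mm tall (13 mm below this point to 11 mm above), axis upright. 79 mm above the desk with the pin fully home, about 84 mm at the start; moves with slide and plunger
- slide_top (a point): centre of the top of the 26 mm wide steel turret under the knob, 62 mm above the desk, moving with the slide. The turret stands on the yellow sleeve (40 mm across the rail, 56 mm along it, top 44 mm above the desk); a yellow stop plate 8 mm thick, top 54 mm above the desk, reaches 114 mm from this axis in rail +x, with a rubber pad on each face
- knob: the red knob; this origin is on its upright axis 79 mm BELOW knob_grip (use knob_grip to grip it); axes parallel to the rail's
- meter: loose blue water meter with brass collar and blue lid, 185 mm long (its y axis), 75 mm wide, 120 mm tall, 0.95 kg; origin under its centre. Lies behind the rail (rail x about +90 mm), parallel to it, at rail y about +160 or -160 mm: that sign is the way to slide. About 20 mm stay between its pipe end and the rubber pad once the stop is in the right hole
- cup: loose grey plastic cup with a closed lid, 67 mm diameter, 65 mm tall, origin under its centre; stands behind the rail at the end where the meter is not; leave alone
- oil_bottle: loose white oil bottle with red nozzle, 49 mm diameter, 150 mm tall, origin under its centre, standing at the left; leave alone
- screwdriver: loose screwdriver with a yellow handle, 172 mm long along its y axis, 24 mm thick, origin under its middle, lying at the right, pointing roughly along world x; leave alone

How it is judged:
By the outcome, as a careful person would: the job done as asked, in the order asked, and still so for the second after the job is handed in, while the arm keeps its last pose, push and grip.
It also fails if it takes over 35 s, if anything falls off the work surface, if the arm or the gripper's body presses on something with over 40 N, if the wrist force passes 120 N, or if a joint passes its speed limit or range.

ROBOT

A 6-joint arm with a two-finger parallel gripper is mounted at the origin on a cart in front of the work surface, level with it; the furniture and walls round the work are solid. World frame = base frame: x ahead of the robot, y to its left, z up, the work surface at z = 0. Lengths are in m, angles in rad, forces in N, time in s.
With the tool pointing down it reaches from about 0.2 to 0.875 m from the base axis. Payload 3.4 kg.
Tool frame: the origin (TCP) lies at the very end of the fingers, on their centre line; the grasp point (between the pads) lies 19 mm behind it; z points along the fingers, y is the line along which they close (so a half turn about z gives the same grasp; the last joint's range is limited). The gripper opens to 94 mm and grips with 3 to 60 N. Pads are 16 mm wide; open, the fingers measure 119 mm over their backs; the gripper's body (75 mm by 177 mm) begins 78 mm behind the grasp point.
Start: joints at [-1.455, 0.276, 1.505, -0, 1.361, -0.121], TCP at [0.135, -0.559, 0.205] pointing down, gripper open.
Joint ranges: [-2.89, 2.89], [-0.75, 2.08], [0.22, 2.7], [-1.18, 4.32], [0.11, 2.71], [-2.7, 2.7]. Speed limits (rad/s): [2.57, 2.57, 3.14, 3.14, 3.14, 3.14].

INTERFACE

Orientations are given as a unit quaternion [w, x, y, z].
In Python, from station import status, camera, camera_params, job gives the robot as it stands.
- The arm moves only by the shell command python3 -m pendant 'ROWS'. ROWS is JSON, one flat list of numbers, 7 for each row, row after row: the turn, a rotation vector about the tool's x, y, z in rad, then the shift along the tool's x, y, z in cm, then the closure, from -1 (fully open) to 1 (shut). A call has 1 to 10 rows; each row is the pose to reach, as a shift and turn from the pose commanded when the call began, along the tool's axes at that moment; what a row does not reach only later rows make up. A row lasts 1/10 s, in which the tool goes at most 50 mm and 8.59 degrees, less where a joint would pass 70% of its speed; a pose out of reach is approached as far as the arm can. A call with a gripper value outside its range is refused whole. The fingers move at their own pace and stop on an object; the grip force is fixed at half the most. Time passes only in rows, so rows that repeat a pose let the fingers close. It gives the time, the measured TCP pose, the force, the opening and the grip force at its end, in the units of the state.
- status.sense(): the state, without advancing time (a new reading comes with each control period).
- camera(name): name is "scene" or "top" or "wrist"; returns the picture (420x560x3 uint8, red, green, blue); there is no depth.
- camera_params(name): a dict with "fovy" (degrees; the focal length in pixels is half the picture's height over the tangent of half this angle, whatever the lens; pixels are square), "cx", "cy" (the principal point, pixels), "dist" ([k1, k2, p1, p2, k3] as OpenCV has them; the pictures are not rectified), "extrinsics" (4x4, takes a point from camera to world coordinates). Camera axes: x right, y up, looking along -z (the intrinsics and any distortion apply to the point x, -y, -z); pixel columns grow to the right and rows downward; lengths in m; the calibration is good to about 2 mm. A picture is of the moment at which its call begins: read the wrist's pose just before it. camera_params takes no time and is no camera call; for the wrist camera it gives the pose at the moment of the call.
- job.finish_job(): hands the job in; it is judged then, once.
The state is a dict: "time": time; "joint_pos": joint angles; "joint_vel": joint speeds; "effort": joint torques, N m; "ee_pos": TCP position; "tcp_rot": TCP orientation; "ft_force": force on the tool from outside, world axes, zero at the start; "wrist_torque": the same for the moment, N m; "width": finger opening in m; "finger_force": force on a finger pad.
Only numpy, scipy, OpenCV 4.12 (cv2) and the standard library are available. Lean on these libraries where they do the work, as an engineer would, in place of code of your own. Each camera call takes 0.05 s, during which the arm holds its last target. There are 200 camera calls.

## Working session

There is one attempt and no reset: what is moved stays moved. The work goes in short steps, Python scripts to look and compute and a shell command to move; the robot and the scene stay as the last step left them, time stands still between calls to the robot, and variables do not carry over. Pictures are saved under pics/ and viewed, at most 10 in all, crops included, and the job is handed in when it is done.

```bash
mkdir -p pics; python3 - <<'E'
from station import status,camera,camera_params
import cv2,numpy as np
for n in("scene","top"):
    im=camera(n);cv2.imwrite(f"pics/{n}0.png",im[:,:,::-1]);p=camera_params(n);np.save(f"pics/{n}0.npy",im)
    print(n,{k:np.round(v,4).tolist() for k,v in p.items()})
s=status.sense();print(s["time"],s["ee_pos"],s["tcp_rot"],s["width"])
E
```

```text
scene {'fovy': 53.2735, 'cx': 276.8281, 'cy': 207.4727, 'dist': [-0.0952, 0.0, 0.0, 0.0, 0.0], 'extrinsics': [[-0.6338, 0.4568, -0.6242, -0.2185], [-0.7731, -0.3995, 0.4927, 0.559], [-0.0244, 0.7948, 0.6063, 0.7583], [0.0, 0.0, 0.0, 1.0]]}
top {'fovy': 50.3759, 'cx': 289.1944, 'cy': 210.5264, 'dist': [-0.0543, 0.0, 0.0, 0.0, 0.0], 'extrinsics': [[-0.0082, 0.9915, -0.13, 0.3415], [-1.0, -0.0076, 0.0044, 0.0032], [0.0034, 0.13, 0.9915, 1.499], [0.0, 0.0, 0.0, 1.0]]}
0.1 [ 0.13483617 -0.55849408  0.204733  ] [-7.67021765e-04  9.92996289e-01  1.18143059e-01  5.15404708e-06] 0.09385049588162878
```

View pics/top0.png

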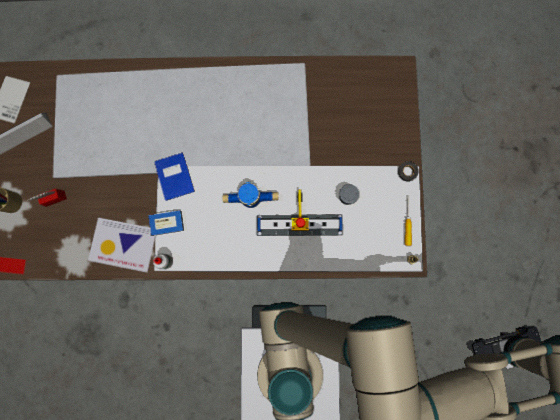

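View pics/scene0.png

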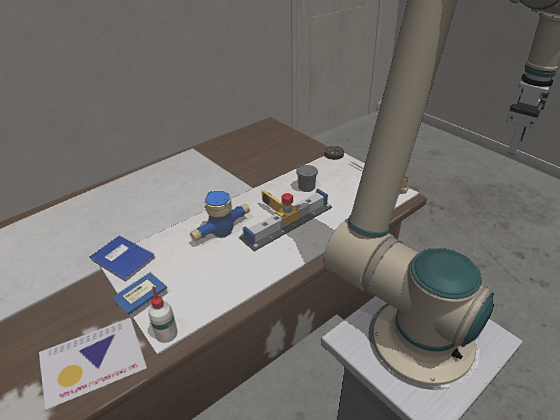

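The top picture shows the red knob at about (300,224), the rail ends at about (258,225) and (343,224), the blue meter at (250,193) on the left (world +y), and the cup at (347,193). The scene picture agrees, with the knob at about (287,198), so the slide goes towards rail +y.

```bash
cat > h.py <<'E'
import numpy as np,cv2
from station import camera_params
def ray(n,uv,p=None):
    p=p or camera_params(n);f=210/np.tan(np.radians(p["fovy"])/2)
    K=np.array([[f,0,p["cx"]],[0,f,p["cy"]],[0,0,1]])
    q=cv2.undistortPoints(np.array([[uv]],float),K,np.array(p["dist"],float))[0,0]
    E=np.array(p["extrinsics"]);return E[:3,3],E[:3,:3]@np.array([q[0],-q[1],-1])
def atz(n,uv,z,p=None):
    o,d=ray(n,uv,p);return o+d*(z-o[2])/d[2]
def tri(rs):
    A=0;b=0
    for o,d in rs:
        d=d/np.linalg.norm(d);M=np.eye(3)-np.outer(d,d);A=A+M;b=b+M@o
    return np.linalg.solve(A,b)
def red(im,box):
    x0,y0,x1,y1=box;c=im[y0:y1,x0:x1].astype(int)
    m=(c[...,0]>110)&(c[...,1]<70)&(c[...,2]<80);y,x=np.nonzero(m);return np.array([x.mean()+x0,y.mean()+y0]),m.sum(),(x.min()+x0,x.max()+x0,y.min()+y0,y.max()+y0)
E
python3 - <<'E'
from h import *
t=np.load("pics/top0.npy");s=np.load("pics/scene0.npy")
a=red(t,(285,210,315,240));b=red(s,(270,185,305,215));print(a,b)
print("tri",tri([ray("top",a[0]),ray("scene",b[0])]),"top@.09",atz("top",a[0],.092))
# rail yaw: dark foot plate + caps mask -> minAreaRect
c=t[205:245,245:355].astype(int)
m=(c.max(2)<110).astype(np.uint8);m[:,30:75]=m[:,30:75]
hsv=cv2.cvtColor(t,cv2.COLOR_RGB2HSV)[205:245,245:355]
bl=((hsv[...,0]>95)&(hsv[...,0]<125)&(hsv[...,1]>150)).astype(np.uint8)
n,l,st,ce=cv2.connectedComponentsWithStats(bl)
for i in range(1,n):
    if st[i,4]>8: print("blue",st[i,4],ce[i]+[245,205],atz("top",ce[i]+[245,205],.03))
cv2.imwrite("pics/crop.png",cv2.resize(t[165:260,220:365],None,fx=5.5,fy=5.5,interpolation=cv2.INTER_CUBIC)[:,:,::-1])
E
```

```text
(array([299.95890411, 222.05479452]), np.int64(73), (np.int64(296), np.int64(304), np.int64(217), np.int64(227))) (array([286.83673469, 196.12244898]), np.int64(49), (np.int64(282), np.int64(292), np.int64(193), np.int64(199)))
tri [ 0.48939111 -0.0363872   0.09112011] top@.09 [ 0.48885619 -0.03684829  0.092     ]
blue 30 [258.7 224. ] [0.48994252 0.09782676 0.03      ]
blue 29 [340.31034483 223.72413793] [ 0.48872879 -0.1721063   0.03      ]
```

View pics/crop.png

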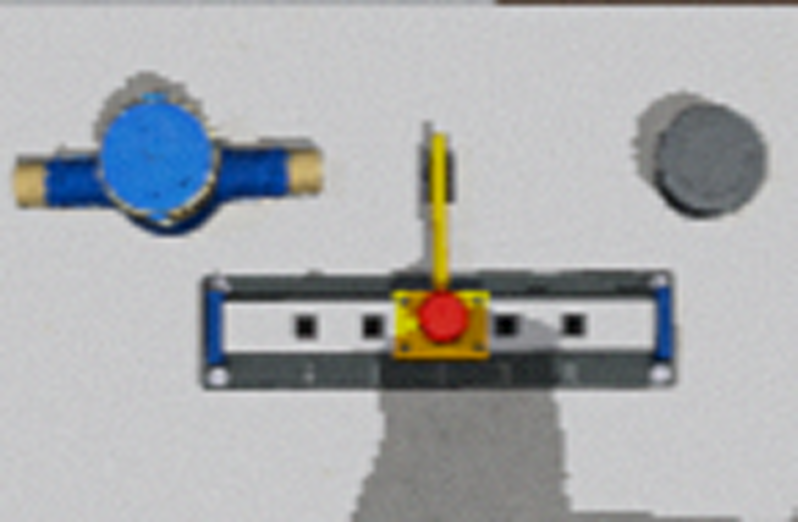

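The enlarged crop confirms the rail is nearly parallel to world y. The knob is at crop (443,317) with the holes on both sides, and the meter is to the left. The knob sits at about (0.489, -0.037, 0.09), and its y matches the rail centre, midway between the end caps. Next I move above it.

```bash
python3 -m pendant '[0,0,0.241,46.7,-42.4,0,-1, 0,0,0.241,46.7,-42.4,0,-1, 0,0,0.241,46.7,-42.4,0,-1, 0,0,0.241,46.7,-42.4,0,-1, 0,0,0.241,46.7,-42.4,0,-1, 0,0,0.241,46.7,-42.4,0,-1, 0,0,0.241,46.7,-42.4,0,-1, 0,0,0.241,46.7,-42.4,0,-1, 0,0,0.241,46.7,-42.4,0,-1, 0,0,0.241,46.7,-42.4,0,-1]'
```

```text
time: 1.1
ee_pos: [0.4164, -0.1435, 0.2054]
tcp_rot: [0.0, 1.0, -0.002, 0.0]
ft_force: [0.1, -0.7, 0.5]
width: 0.0943
finger_force: 0.0
```

```bash
python3 -m pendant '[0,0,0,6.5,-9.5,2,-1, 0,0,0,6.5,-9.5,2,-1, 0,0,0,6.5,-9.5,2,-1, 0,0,0,6.5,-9.5,2,-1, 0,0,0,6.5,-9.5,2,-1, 0,0,0,6.5,-9.5,2,-1]'; python3 - <<'E'
from h import *
from station import camera,status
s=status.sense();p=camera_params("wrist");im=camera("wrist");np.save("pics/w1.npy",im);cv2.imwrite("pics/w1.png",im[:,:,::-1])
import json;json.dump({k:np.array(v).tolist() for k,v in p.items()},open("pics/w1.json","w"))
print(s["ee_pos"],np.round(p["extrinsics"],3).tolist())
r=red(im,(0,0,560,420));print(r,atz("wrist",r[0],.095,p))
E
```

```text
time: 1.7
ee_pos: [0.4807, -0.0517, 0.1855]
tcp_rot: [0.0, 1.0, -0.003, -0.0]
ft_force: [1.1, -0.6, 0.3]
width: 0.0938
finger_force: 0.0
[ 0.48067366 -0.05166341  0.18551993] [[-0.004, 0.972, 0.234, 0.548], [-1.0, -0.004, -0.0, -0.053], [0.001, -0.234, 0.972, 0.366], [0.0, 0.0, 0.0, 1.0]]
(array([261.24857143, 196.26857143]), np.int64(350), (np.int64(245), np.int64(277), np.int64(181), np.int64(214))) [ 0.49160955 -0.03844729  0.095     ]
```

View pics/w1.png

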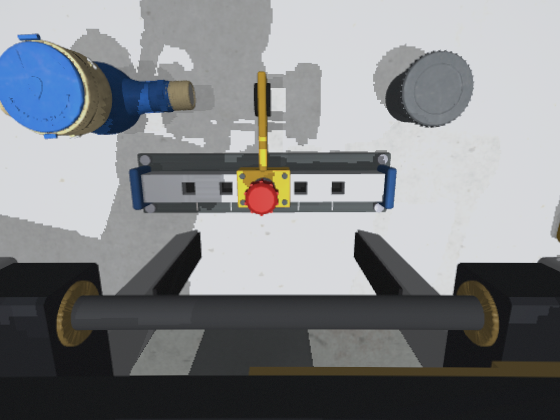

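The wrist picture shows the knob at about (261,197), the holes at about (188,188), (226,188), (301,188) and (338,188), and the meter at upper left. Its knob position (0.4916, -0.0384) agrees with the top camera to about 2 mm. I centre over the knob, descend and grip.

```bash
python3 -m pendant '[0,0,0,0.95,-1.4,4,-1, 0,0,0,0.95,-1.4,7,-1, 0,0,0,0.95,-1.4,9.5,-1, 0,0,0,0.95,-1.4,11.7,-1, 0,0,0,0.95,-1.4,11.7,-1, 0,0,0,0.95,-1.4,11.7,0, 0,0,0,0.95,-1.4,11.7,0.3, 0,0,0,0.95,-1.4,11.7,0.3]'
python3 - <<'E'
from h import *
import json
p=json.load(open("pics/w1.json"))
im=np.load("pics/w1.npy");g=im.max(2)
pts=[]
for u in(188,226,301,338):
    w=g[178:200,u-10:u+11];y,x=np.nonzero(w<60);c=(x.mean()+u-10,y.mean()+178);q=atz("wrist",c,.038,p);pts.append(q);print(len(x),c,q)
E
```

```text
time: 2.55
ee_pos: [0.4919, -0.0373, 0.0699]
tcp_rot: [0.0, 1.0, -0.002, 0.001]
ft_force: [0.0, -0.0, 0.4]
width: 0.0734
finger_force: 0.0
83 (np.float64(189.36144578313252), np.float64(187.26506024096386)) [0.48996636 0.04152428 0.038     ]
91 (np.float64(226.2197802197802), np.float64(186.9120879120879)) [0.49018898 0.00199884 0.038     ]
99 (np.float64(300.0), np.float64(187.0)) [ 0.48974725 -0.07722315  0.038     ]
91 (np.float64(336.56043956043953), np.float64(186.95604395604397)) [ 0.48961242 -0.11647207  0.038     ]
```

The holes give the rail centre at (0.490, -0.0376) and yaw near 0, so now I close.

```bash
python3 -m pendant '[0,0,0,-0.1,0,0,1, 0,0,0,-0.1,0,0,1, 0,0,0,-0.1,0,0,1, 0,0,0,-0.1,0,0,1, 0,0,0,-0.1,0,0,1, 0,0,0,-0.1,0,0,1, 0,0,0,-0.1,0,0,1, 0,0,0,-0.1,0,0,1]'
```

```text
time: 3.35
ee_pos: [0.4898, -0.0368, 0.0684]
tcp_rot: [0.0, 1.0, -0.002, -0.0]
ft_force: [-0.7, -0.6, 0.5]
width: 0.0289
finger_force: 30.0
```

```bash
python3 -m pendant '[0,0,0,0,0,-0.3,1, 0,0,0,0,0,-0.6,1, 0,0,0,0,0,-0.8,1, 0,0,0,0,0,-1,1, 0,0,0,0,0,-1,1, 0,0,0,0,0,-1,1]'; python3 - <<'E'
from h import *
from station import camera
for n in("top","scene"):np.save(f"pics/{n}1.npy",camera(n))
E
```

```text
time: 3.95
ee_pos: [0.4898, -0.0368, 0.0783]
tcp_rot: [0.0, 1.0, -0.002, -0.0]
ft_force: [1.4, -1.3, -4.6]
width: 0.0295
finger_force: 30.0
```

The pull force is in the right range, so the pin is out. Now I raise it 1 mm more and slide +40 mm gently.

```bash
python3 -m pendant '[0,0,0,0,0,-0.1,1, 0,0,0,0,-0.5,-0.1,1, 0,0,0,0,-1,-0.1,1, 0,0,0,0,-1.5,-0.1,1, 0,0,0,0,-2,-0.1,1]'; python3 -m pendant '[0,0,0,0,-0.5,0,1, 0,0,0,0,-1,0,1, 0,0,0,0,-1.5,0,1, 0,0,0,0,-2,0,1, 0,0,0,0,-2,0,1, 0,0,0,0,-2,0,1]'
```

```text
time: 4.55
ee_pos: [0.4898, -0.0162, 0.0794]
tcp_rot: [0.0, 1.0, -0.002, -0.0]
ft_force: [0.6, -1.7, -6.8]
width: 0.0288
finger_force: 30.0
time: 5.15
ee_pos: [0.4899, 0.0042, 0.0794]
tcp_rot: [-0.001, 1.0, -0.002, -0.0]
ft_force: [1.8, 1.8, -6.7]
width: 0.0293
finger_force: 30.0
```

```bash
python3 -m pendant '[0,0,0,0,0.08,0.2,1, 0,0,0,0,0.08,0.5,1, 0,0,0,0,0.08,0.8,1, 0,0,0,0,0.08,1.1,1, 0,0,0,0,0.08,1.4,1, 0,0,0,0,0.08,1.4,1]'; python3 -m pendant '[0,0,0,0,0,0.1,1, 0,0,0,0,0,0.2,1, 0,0,0,0,0,0.2,1]'
```

```text
time: 5.75
ee_pos: [0.49, 0.0024, 0.0655]
tcp_rot: [0.0, 1.0, -0.002, -0.0]
ft_force: [-1.7, 1.7, 0.7]
width: 0.0289
finger_force: 30.0
time: 6.05
ee_pos: [0.49, 0.0024, 0.0636]
tcp_rot: [0.0, 1.0, -0.002, 0.0]
ft_force: [-1.5, 1.1, 2.8]
width: 0.0288
finger_force: 30.0
```

```bash
python3 -m pendant '[0,0,0,0,0,0.05,1, 0,0,0,0,0,0.05,1]'; python3 -m pendant '[0,0,0,0,0,0.05,1, 0,0,0,0,0,0.05,1]';python3 -m pendant '[0,0,0,0,0,0.05,1, 0,0,0,0,0,0.05,1]'
```

```text
time: 6.25
ee_pos: [0.49, 0.0024, 0.0631]
tcp_rot: [0.0, 1.0, -0.002, 0.0]
ft_force: [-2.8, 0.8, 4.0]
width: 0.029
finger_force: 30.0
time: 6.45
ee_pos: [0.4901, 0.0024, 0.0631]
tcp_rot: [0.0, 1.0, -0.002, 0.0]
ft_force: [-1.9, 0.5, 7.6]
width: 0.0293
finger_force: 30.0
time: 6.65
ee_pos: [0.4901, 0.0024, 0.0631]
tcp_rot: [0.0, 1.0, -0.002, 0.0]
ft_force: [-3.9, 1.3, 11.1]
width: 0.029
finger_force: 30.0
```

The hard stop is at 63.1 mm, 5.3 mm below the starting height, with the force rising stiffly. That matches the pin being fully home. I check with a picture.

```bash
python3 - <<'E'
from h import *
from station import camera,status
w=camera("wrist");t=camera("top")
im=np.vstack([w[:230],np.hstack([cv2.resize(t[170:245,220:370],(560,280))])])
cv2.imwrite("pics/end.png",im[:,:,::-1]);s=status.sense();print(s["ft_force"],s["ee_pos"],s["finger_force"])
E
```

```text
[-3.7470272   2.00020755 11.18929748] [0.49011143 0.00240015 0.06307076] 30.002390799927525
```

View pics/end.png

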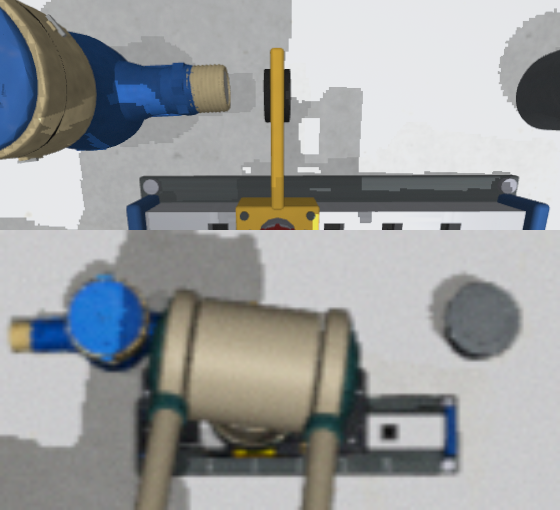

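The wrist view shows three free holes to the right of the sleeve at about x 333, 392 and 450, and one to its left at 218. The stop is therefore exactly one hole towards the meter, and the rubber pad at (268,95) is clear of the pipe end at (230,88). Nothing has been disturbed, so I hand it in.

```bash
python3 -c "
from station import job;print(job.finish_job())"
```

```text
the job is handed in; nothing more can be done
None
```

The stop is one hole (+40 mm) along the rail towards the water meter, with the pin at its hard stop and the knob still gripped and pressed down with about 11 N; the job was handed in after about 7 s of robot time.

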